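Register an inked lino block on its pin and hold the print down

ROBOT

A 6-joint arm with a two-finger parallel gripper is mounted at the origin on a cart in front of the work surface, level with it; the furniture and walls round the work are solid. World frame = base frame: x ahead of the robot, y to its left, z up, the work surface at z = 0. Lengths are in m, angles in degrees, forces in N, time in s.
With the tool pointing down it reaches from about 0.35 to 0.875 m from the base axis. Payload 4.2 kg.
Tool frame: the origin (TCP) lies at the very end of the fingers, on their centre line; the grasp point (between the pads) lies 19 mm behind it (manip.grasp_offset is the distance from the TCP to the grasp point, in m); z points along the fingers, y is the line along which they close (so a half turn about z gives the same grasp; the last joint's range is limited). The gripper opens to 85 mm and grips with 20 to 120 N. Pads are 22 mm wide; open, the fingers measure 114 mm over their backs; the gripper's body (76 mm by 85 mm) begins 54 mm behind the grasp point. The pads swing forward as they close: fully open they stand 13 mm farther back than shut.
Start: joints at [77.957, 22.042, 0.453, 0, -68.411, -14.817], TCP at [0.282, 0.558, 0.231] pointing down, gripper open.
Joint ranges: [-179.83, 179.83], [-69.29, 118.12], [-61.27, 80.66], [-181.25, 117.63], [-171.15, -9.14], [-177.46, 177.46]. Speed limits (degrees/s): [159.86, 159.86, 180, 180, 180, 180].

INTERFACE

Orientations are given as a 3x3 rotation matrix whose columns are the frame's x, y, z axes.
In Python, from bench import manip, cams, job, readout gives the robot as it stands (manip), with the cameras (cams), the job (job) and the readings (readout).
- The arm moves only by the tool send_path, called after "Call:" by a JSON object that holds its "api" and its "payload". Schema: {"type":"object","properties":{"ticks":{"type":"array","items":{"type":"object","properties":{"trans":{"type":"array","items":{"type":"number"},"minItems":3,"maxItems":3},"r":{"type":"array","items":{"type":"number"},"minItems":3,"maxItems":3}},"additionalProperties":false},"minItems":1,"maxItems":10},"jaw":{"type":"number"},"only":{"type":"string"},"quiet":{"type":"boolean"},"lines":{"type":"string"}},"required":["ticks"],"additionalProperties":false}. ticks is a list of rows, 1 to 10 of them, each an object with the fields trans (a list: dx, dy, dz in units of 100 mm), r (a list: a rotation vector rx, ry, rz in degrees); a field left out counts as zero; each row shifts and turns the commanded pose from where the row before left it, along the tool's axes as they then stand; what a row does not reach is not made up. A row lasts 1/8 s, in which the tool goes at most 0.0625 m and 10.7 degrees, less where a joint would pass 70% of its speed; a pose out of reach is approached as far as the arm can. jaw is the finger opening in m, set as the call begins (left out keeps the last). The fingers move at their own pace and stop on an object; the grip force is fixed at half the most. Time passes only in rows, so rows that do not move let the fingers close. The tool returns the time, the measured TCP pose, the force, the opening and the grip force at its end. only (a regular expression) keeps the lines of the reply that match it, lines (a string "A,B") keeps lines A to B, and quiet returns only ok. Input that does not fit is refused with a message, and nothing moves.
- readout.state(): the state, without advancing time (a new reading comes with each control period).
- cams.snapshot(name): name is "scene" or "top" or "wrist"; returns the picture (400x640x3 uint8, blue, green, red); there is no depth.
- cams.camera_info(name): a dict with "vertical_fov" (degrees; the focal length in pixels is half the picture's height over the tangent of half this angle, whatever the lens; pixels are square), "cx", "cy" (the principal point, pixels), "xyz" and "orientation" of the camera in the world. Camera axes: x right, y up, looking along -z (the intrinsics and any distortion apply to the point x, -y, -z); pixel columns grow to the right and rows downward; lengths in m; the calibration is good to about 2 mm. A picture is of the moment at which its call begins: read the wrist's pose just before it. camera_info takes no time and is no camera call; for the wrist camera it gives the pose at the moment of the call.
- job.hand_in(): hands the job in; it is judged then, once.
The state is a dict: "clock": time; "joints": joint angles; "qvel": joint speeds; "joint_torque": joint torques, N m; "tool_pos": TCP position; "eef_rot": TCP orientation; "contact_force": force on the tool from outside, world axes, zero at the start; "torque": the same for the moment, N m; "opening": finger opening in m; "grasp_force": force on a finger pad.
Only numpy, scipy, OpenCV 4.12 (cv2) and the standard library are available. Lean on these libraries where they do the work, as an engineer would, in place of code of your own. Each camera call takes 0.05 s, during which the arm holds its last target. There are 200 camera calls.

TASK

Print the card on the registration bed: take off the glass muller that weighs the card down and stand it upright on the bare table, then pick up the lino block from the ink tile. Set the block's long back edge against the fence a finger's width short of its place (to the right, seen facing the fence), slide it left along the fence until the slot under its red-dot end drops over the locating pin, and only then press it firmly down, square against the fence, so that the lino lies flat on the card; until the pin is in the slot the lino must not touch the card. Finish while still gripping the block and holding it pressed down against its springs, with the muller standing on the table and the dropper bottle, the ink dish and the spice jar left where they were.

Things in the scene. Friction and masses are not known exactly. Their poses are not given: they have to be found in the camera images.
- bed: Registration bed, fixed: plywood board 18 mm thick, x -74..+58, y -118..+118 mm in its own frame. Origin on the table (z = 0) under the card's centre, z up, +x towards the fence, +y along the fence to the left. The pin and four sprung plungers stand on it.
- fence_mid (a point): Middle of the top of the fence's front face, at (40, 0, 56) mm in the bed's frame, axes as the bed's. The fence is a wooden bar along the bed's whole far edge, from 18 to 56 mm above the table and 14 mm thick (x 40 to 54).
- seat (a point): Where the block's origin must end, axes along the block's: at (0, 0, 23) mm in the bed's frame (back edge on the fence, pin in the slot, lino on the card). Resting unpressed on the plungers the block's origin is 6 mm above this point, riding on the tip of the pin 17 mm above it.
- plunger0 (a joint): Travel (m) of one of the four alike sprung steel plungers: 0 up, 0.006 with the block fully down. 10 mm in diameter, at x = +-30, y = +-44 mm in the bed's frame, tops 35 mm above the table when up. They carry the block at rest; each takes 1.3 N to start and 2.5 N at 6 mm, so the block must be pushed down with about 10 N and springs up when let go.
- pin_tip (a point): Tip of the steel locating pin, at (0, 44, 46) mm in the bed's frame. The pin is 10 mm in diameter up to 39 mm above the table and tapers from there to 4 mm at the tip.
- lino_block: Wooden printing block, 0.3 kg, standing on the tile. Origin at the centre of the lino's lower face, z up. Lino 52 x 62 x 6 mm (x, y, z); above it the wooden plate, x +-40, y +-68, z 6..28 mm, its +x side being the back edge for the fence; on top the dark handle rail, 26 mm wide in x, 88 long in y, z 28..66. A red dot on top marks the +y end, where the slot is underneath.
- slot (a point): Centre of the mouth of the blind slot in the underside of the block's wooden plate, at (0, 44, 6) mm in the block's frame. The slot is 18 mm long in the block's x, 13 mm wide in its y and 19 mm deep, with a chamfered mouth.
- card: The white paper card on the bed's blanket, 62 x 68 mm, 1 mm thick, fixed; origin at the centre of its underside, 22 mm above the table.
- glass_muller: Glass muller, 92 mm tall, 0.16 kg, standing on the card at the start. Origin at the centre of its foot, z up. Foot 52 mm in diameter up to z = 26 mm, waist 25 mm in diameter at z = 44 to 61 mm, knob 36 mm in diameter at z = 61 to 92 mm.
- ink_tile: Glazed inking tile, 150 x 150 x 10 mm, fixed flat on the table; origin at the centre of its underside. The table between the tile and the bed is bare.
- dropper: Amber dropper bottle, 30 mm in diameter, 98 mm tall, loose, bystander. Origin at the centre of its underside.
- ink_dish: Round glass ink dish, 78 mm in diameter, 38 mm tall, loose, bystander. Origin at the centre of its underside.
- spice_jar: Small jar with a white lid, 44 mm in diameter, 59 mm tall, loose, bystander. Origin at the centre of its underside.

How it is judged:
By the outcome, as a careful person would: the job done as asked, in the order asked, and still so for the second after the job is handed in, while the arm keeps its last pose, push and grip.
It also fails if it takes over 64 s, if anything falls off the work surface, if the arm or the gripper's body presses on something with over 40 N, if the wrist force passes 120 N, or if a joint passes its speed limit or range.

## Working session

There is one attempt and no reset: what is moved stays moved. The work goes in short steps, Python scripts to look and compute and a tool call to move; the robot and the scene stay as the last step left them, time stands still between calls to the robot, and variables do not carry over. Pictures are saved under pics/ and viewed, at most 10 in all, crops included, and the job is handed in when it is done.

```bash
ls; mkdir -p pics
```

Run:
```python
from bench import manip, cams, job, readout
import cv2
for n in ["scene","top"]:
    im=cams.snapshot(n); cv2.imwrite(f"pics/{n}0.png",im); print(n,cams.camera_info(n))
print(readout.state())
```

```text
bench.py
pics
scene {'vertical_fov': 42.497418610563315, 'cx': 319.6140633546604, 'cy': 206.97464076833705, 'xyz': array([ 0.07210548, -0.87389957,  0.77207172]), 'orientation': array([[ 0.87691895,  0.24186825, -0.41534672],
       [-0.48062865,  0.43581047, -0.76096343],
       [-0.00304044,  0.86693079,  0.49841927]])}
top {'vertical_fov': 42.48971643873606, 'cx': 320.49049239781414, 'cy': 193.95827179230253, 'xyz': array([0.45067301, 0.17080386, 1.30434455]), 'orientation': array([[ 0.01785863,  0.99040792, -0.13701537],
       [-0.99976782,  0.01603627, -0.01439276],
       [-0.01205749,  0.13724059,  0.99046435]])}
{'clock': 0.1, 'joints': array([ 7.79571243e+01,  2.20879698e+01,  3.88484624e-01, -2.44105103e-02,
       -6.84093586e+01, -1.48164490e+01]), 'qvel': array([-0.00202679,  0.02530552,  0.17538793,  0.05215199, -0.09325719,
        0.01977169]), 'joint_torque': array([-8.16124520e-04, -3.93316591e+01,  1.88931227e+01,  4.19801071e+00,
       -2.60310764e-03,  7.80131245e-06]), 'tool_pos': array([0.2821338 , 0.55713415, 0.23032228]), 'eef_rot': array([[ 8.92047526e-01, -4.51940922e-01, -7.83782634e-04],
       [-4.51941590e-01, -8.92045766e-01, -1.77518916e-03],
       [ 1.03110645e-04,  1.93777707e-03, -9.99998117e-01]]), 'contact_force': array([ 0.14245048, -0.04437506, -0.27775718]), 'torque': array([-0.01363664,  0.00419593, -0.00213775]), 'grasp_force': 0.0, 'opening': 0.0854661941373571}
```

View pics/top0.png

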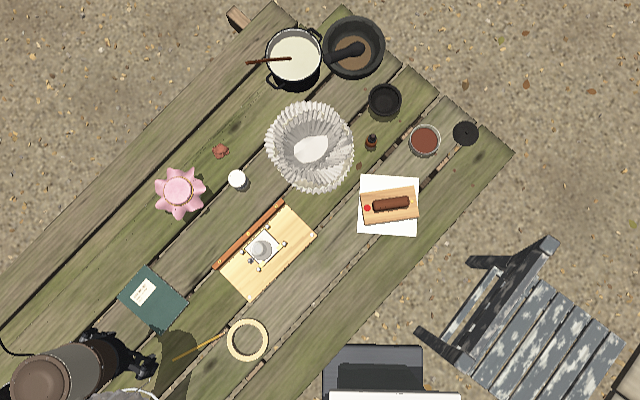

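View pics/scene0.png

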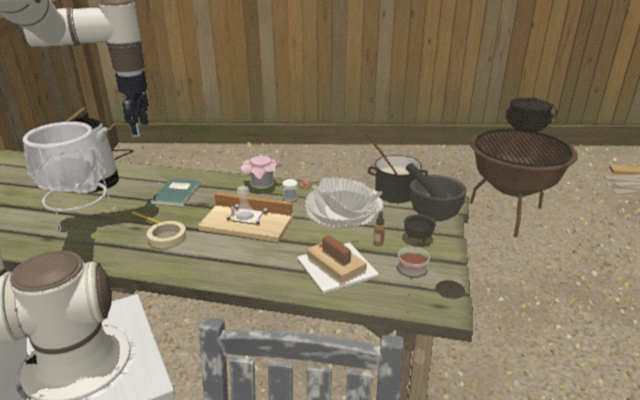

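The top view shows the bed at about (265,250) with the muller at (261,248). The fence runs from (214,268) to (285,202). The block on the tile is at (390,205), with its red dot at (367,208). The dropper is at (371,143), the dish at (425,140) and the jar at (237,179).

Create h.py:
```python
import numpy as np, cv2
from bench import manip, cams, job, readout
def ray(info,u,v):
    f=200/np.tan(np.radians(info['vertical_fov']/2))
    d=info['orientation']@np.array([(u-info['cx'])/f,-(v-info['cy'])/f,-1]); return info['xyz'],d
def at(info,u,v,z):
    c,d=ray(info,u,v); return c+d*(z-c[2])/d[2]
def proj(info,p):
    f=200/np.tan(np.radians(info['vertical_fov']/2))
    q=(np.atleast_2d(p)-info['xyz'])@info['orientation']; return np.c_[info['cx']-f*q[:,0]/q[:,2],info['cy']+f*q[:,1]/q[:,2]]
```

Run:
```python
import cv2
im=cv2.imread('pics/top0.png')[170:306,205:425]
im=cv2.resize(im,None,fx=3.6,fy=3.6,interpolation=cv2.INTER_CUBIC)
cv2.imwrite('pics/c1.png',im)
```

```text
(no output)
```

View pics/c1.png

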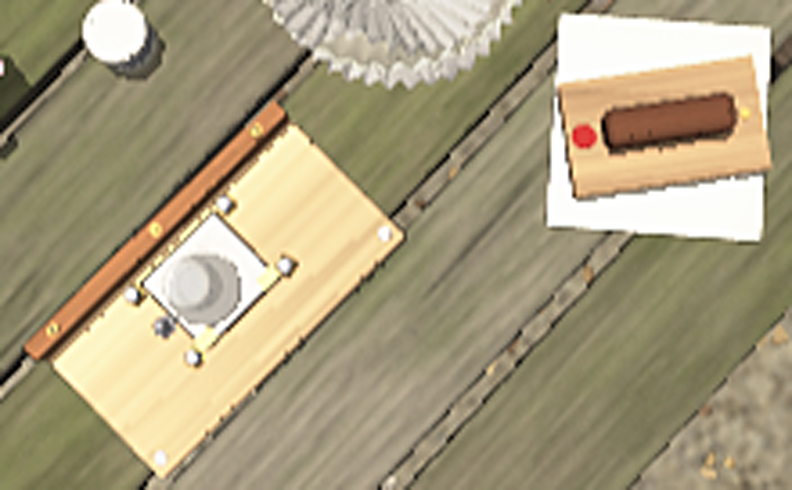

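The enlarged crop shows the following (crop pixels):
- **Plungers:** (226,205), (286,266), (134,295) and (193,357).
- **Pin tip:** (164,327).
- **Board corners:** (403,236) and (160,478).
- **Block plate corners:** (557,84), (753,57), (771,163) and (577,199), with the red dot on the left.
- **Muller knob:** about (190,284).

Run:
```python
from h import *
from scipy.optimize import least_squares
I=cams.camera_info('top')
full=lambda a:(np.array(a,float)+.5)/3.6-.5+[205,170]
def fit(P,px):
    P=np.array(P)/1e3; px=full(px)
    def w(s): 
        c,n=np.cos(s[2]),np.sin(s[2]); return np.c_[s[0]+c*P[:,0]-n*P[:,1],s[1]+n*P[:,0]+c*P[:,1],P[:,2]]
    r=least_squares(lambda s:(proj(I,w(s))-px).ravel(),[.5,.1,0.3],loss='soft_l1')
    print(r.x[:2],np.degrees(r.x[2])); print(np.round((proj(I,w(r.x))-px),1).tolist())
fit([[30,44,35],[30,-44,35],[-30,-44,35],[-30,44,35],[0,44,46],[-74,-118,18],[-74,118,18],[54,118,56],[54,-118,56]],
 [(134,295),(226,205),(286,266),(193,357),(164,327),(403,236),(160,478),(23,350),(277,102)])
fit([[40,68,38],[40,-68,38],[-40,-68,38],[-40,68,38]],[(557,84),(753,57),(771,163),(577,199)])
for n,c,z in [('knob',(190,284),.115),('foot',(205,287),.049),('jar',(114,32),.059),('tile',(558,14),.01),('tile',(770,27),.01),('tile',(762,242),.01),('tile',(547,227),.01)]:
    print(n,at(I,*full(c),z).round(4))
for n,c,z in [('dish',(425,140),.038),('dropper',(371,137),.098)]: print(n,at(I,*c,z).round(4))
```

```text
[0.49076855 0.32866955] 45.77280349909058
[[-0.4, 0.0], [-0.2, -0.2], [0.1, 0.1], [0.1, 0.3], [-1.0, -0.2], [1.6, 0.4], [0.9, 0.9], [-0.1, -0.9], [-0.4, -0.5]]
[0.60215706 0.0186736 ] 9.946407631611843
[[0.1, 0.0], [-0.4, -1.0], [0.5, 1.3], [-0.1, -0.1]]
knob [0.486  0.3311 0.115 ]
foot [0.4861 0.3298 0.049 ]
jar [0.6579 0.3966 0.059 ]
tile [0.684  0.0907 0.01  ]
tile [ 0.677  -0.0592  0.01  ]
tile [ 0.5251 -0.0524  0.01  ]
tile [0.533  0.0972 0.01  ]
dish [ 0.7671 -0.0712  0.038 ]
dropper [0.7576 0.0695 0.098 ]
```

The manual's scale: shifts go in units of 100 mm. Converting my numbers, 0.04 m is 0.4, 0.0155 m is 0.155.

Call:
{"api": "send_path", "payload": {"ticks": [{"trans": [0.4,0.155,0]},{"trans": [0.4,0.155,0]},{"trans": [0.4,0.155,0]},{"trans": [0.4,0.155,0]},{"trans": [0.4,0.155,0]},{"trans": [0.4,0.155,0]},{"trans": [0.4,0.155,0]},{"r": [0,0,8.65]},{"r": [0,0,8.65]},{}]}}

```text
clock: 1.35
tool_pos: [0.483, 0.3339, 0.2308]
eef_rot: [[0.718, -0.696, -0.001], [-0.696, -0.718, -0.001], [-0.0, 0.001, -1.0]]
contact_force: [0.3, -0.6, -0.6]
opening: 0.0852
grasp_force: 0.0
```

Run:
```python
from h import *
print(cams.camera_info('wrist'))
im=cams.snapshot('wrist'); cv2.imwrite('pics/w1.png',im)
```

```text
{'vertical_fov': 62.30574720183795, 'cx': 316.2479408426565, 'cy': 198.5824435322965, 'xyz': array([0.53168554, 0.28663234, 0.37316229]), 'orientation': array([[-6.96257516e-01,  6.91670980e-01,  1.91876853e-01],
       [-7.17791968e-01, -6.71069839e-01, -1.85580066e-01],
       [ 4.02423003e-04, -2.66939180e-01,  9.63713294e-01]])}
```

View pics/w1.png

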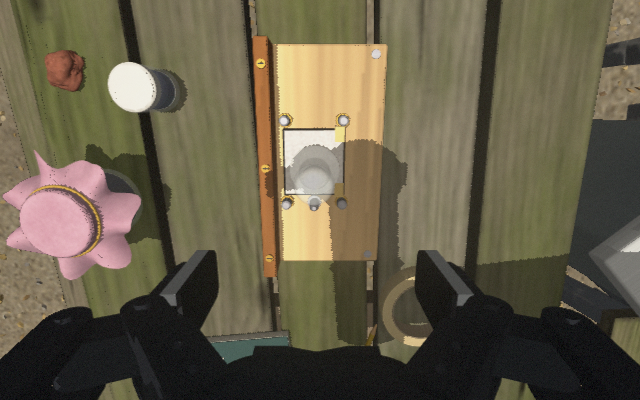

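The wrist view shows the bed squarely. Plungers are at (285,120), (344,120), (287,204) and (341,203), the pin is near (314,205), and the muller knob is near (316,178). The fence top runs along x of about 255 to 275. I'll enlarge it.

Run:
```python
import cv2
im=cv2.imread('pics/w1.png')[100:220,250:400]
cv2.imwrite('pics/c2.png',cv2.resize(im,None,fx=5,fy=5,interpolation=cv2.INTER_CUBIC))
```

```text
(no output)
```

View pics/c2.png

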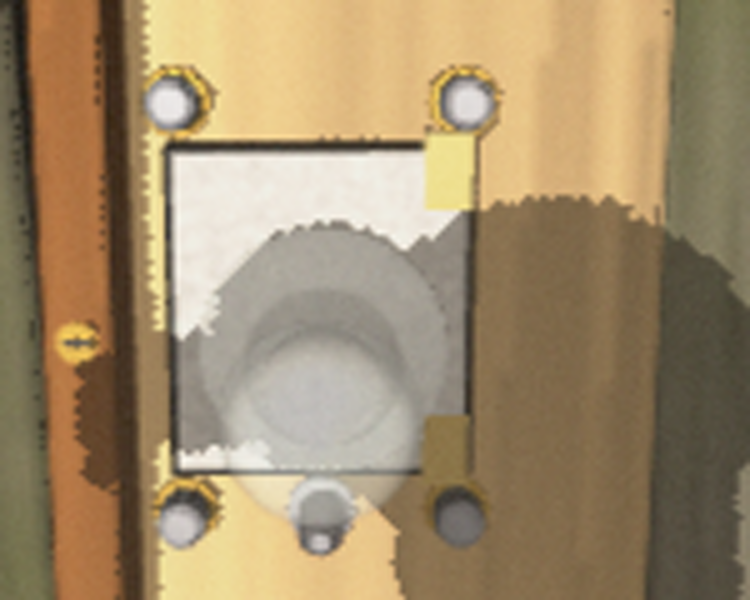

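Add to h.py:
```python
from scipy.optimize import least_squares
def fit(I,P,px,x0):
    P=np.array(P)/1e3
    def w(s):
        c,n=np.cos(s[2]),np.sin(s[2]); return np.c_[s[0]+c*P[:,0]-n*P[:,1],s[1]+n*P[:,0]+c*P[:,1],P[:,2]]
    r=least_squares(lambda s:(proj(I,w(s))-px).ravel(),x0,loss='soft_l1')
    print(r.x[:2],np.degrees(r.x[2])); print(np.round((proj(I,w(r.x))-px),1).tolist()); return r.x
```

Run:
```python
from h import *
I=cams.camera_info('wrist')
full=lambda a:(np.array(a,float)+.5)/5-.5+[250,100]
x=fit(I,[[30,-44,35],[-30,-44,35],[30,44,35],[-30,44,35],[0,44,46],[31,-34,23],[31,34,23],[-31,34,23],[47,0,56]],full([(170,104),(467,103),(180,522),(461,521),(319,542),(168,146),(175,470),(470,470),(77,342)]),[.49,.33,.8])
for c,z in [((323,420),.09),((323,346),.03),((323,346),.04)]: print(at(I,*full(c),z))
```

```text
[0.49294162 0.32820623] 46.111341774259536
[[-0.5, -0.2], [0.4, -0.2], [-0.0, 0.9], [0.0, 0.9], [0.2, -0.1], [0.3, 0.8], [0.8, -0.6], [-1.5, -0.7], [-0.2, -0.3]]
[0.48630521 0.33315521 0.09      ]
[0.48812594 0.33186864 0.03      ]
[0.48939439 0.33055673 0.04      ]
```

Call:
{"api": "send_path", "payload": {"ticks": [{"trans": [0.04,-0.01,0.4]},{"trans": [0,0,0.4]},{"trans": [0,0,0.4]},{"trans": [0,0,0.3]},{}]}}

```text
clock: 2.02
tool_pos: [0.4853, 0.331, 0.0788]
eef_rot: [[0.719, -0.695, -0.004], [-0.695, -0.719, -0.005], [0.0, 0.006, -1.0]]
contact_force: [-0.1, 0.4, 0.4]
opening: 0.0853
grasp_force: 0.0
```

Call:
{"api": "send_path", "payload": {"ticks": [{},{},{},{},{}], "jaw": 0.0}}

```text
clock: 2.65
tool_pos: [0.4874, 0.3329, 0.0831]
eef_rot: [[0.718, -0.696, 0.002], [-0.696, -0.718, 0.002], [0.0, -0.003, -1.0]]
contact_force: [-1.1, 0.4, 5.9]
opening: 0.0307
grasp_force: 58.8
```

To row units: -0.03 m is -0.3, -0.02 m is -0.2.

Call:
{"api": "send_path", "payload": {"ticks": [{"trans": [0,0,-0.1]},{"trans": [0,0,-0.2]},{"trans": [0,0,-0.3]},{"trans": [0,0,-0.3]},{},{}]}}

```text
clock: 3.4
tool_pos: [0.4859, 0.3316, 0.1703]
eef_rot: [[0.717, -0.697, -0.002], [-0.697, -0.717, -0.001], [-0.001, 0.002, -1.0]]
contact_force: [0.9, 0.4, -1.4]
opening: 0.0304
grasp_force: 59.5
```

Run:
```python
from h import *
a=cams.snapshot('wrist'); b=cams.snapshot('scene')
b=cv2.resize(b[130:280,180:400],None,fx=1.8,fy=1.8)
c=np.zeros((400,800,3),np.uint8); c[:,:400]=a[:,120:520]; c[:b.shape[0],400:400+b.shape[1]]=b[:400,:400]
cv2.imwrite('pics/w2.png',c)
```

```text
(no output)
```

View pics/w2.png

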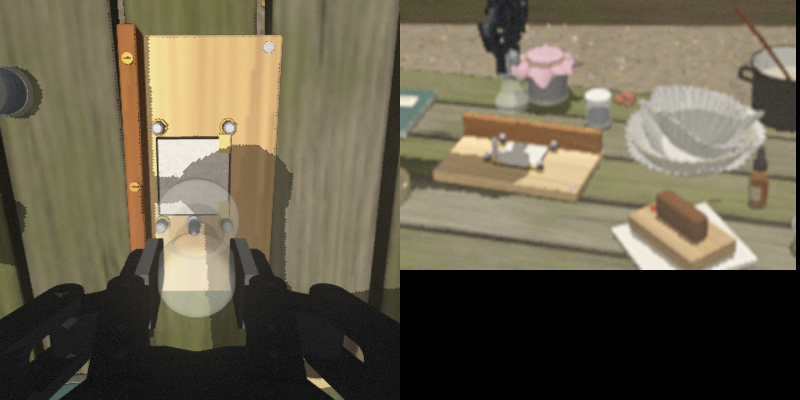

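The muller hangs upright in the fingers, clear of the bed.

To row units: 0.027 m is 0.27, 0.02 m is 0.2.

Call:
{"api": "send_path", "payload": {"ticks": [{"trans": [0.2,0.27,0]},{"trans": [0.2,0.27,0]},{"trans": [0.2,0.27,0]},{"trans": [0.2,0.27,0]},{"trans": [0.2,0.27,0]},{},{"trans": [0,0,0.35]},{"trans": [0,0,0.35]},{"trans": [0,0,0.3]},{}]}}

```text
clock: 4.75
tool_pos: [0.4628, 0.165, 0.0688]
eef_rot: [[0.718, -0.696, -0.005], [-0.697, -0.718, -0.004], [-0.001, 0.007, -1.0]]
contact_force: [-0.3, -0.0, -1.4]
opening: 0.0307
grasp_force: 59.8
```

Call:
{"api": "send_path", "payload": {"ticks": [{"trans": [0,0,0.04]},{},{}]}}

```text
clock: 5.12
tool_pos: [0.4649, 0.1661, 0.0682]
eef_rot: [[0.718, -0.697, 0.002], [-0.697, -0.718, 0.001], [0.0, -0.002, -1.0]]
contact_force: [-1.0, 0.1, -1.9]
opening: 0.0309
grasp_force: 59.8
```

To row units: 0.002 m is 0.02.

Call:
{"api": "send_path", "payload": {"ticks": [{"trans": [0,0,0.02]},{"trans": [0,0,0.02]},{},{}]}}

```text
clock: 5.62
tool_pos: [0.4644, 0.1656, 0.0633]
eef_rot: [[0.717, -0.697, -0.0], [-0.697, -0.717, -0.0], [0.0, 0.0, -1.0]]
contact_force: [-0.2, 0.2, -1.3]
opening: 0.0306
grasp_force: 59.8
```

Call:
{"api": "send_path", "payload": {"ticks": [{"trans": [0,0,0.02]},{},{}]}}

```text
clock: 6.0
tool_pos: [0.4644, 0.1656, 0.0613]
eef_rot: [[0.717, -0.697, -0.0], [-0.697, -0.717, -0.0], [0.0, 0.0, -1.0]]
contact_force: [-0.8, -0.4, -2.0]
opening: 0.031
grasp_force: 59.8
```

Call:
{"api": "send_path", "payload": {"ticks": [{"trans": [0,0,0.02]},{},{}]}}

```text
clock: 6.38
tool_pos: [0.4648, 0.1657, 0.0601]
eef_rot: [[0.718, -0.696, 0.001], [-0.696, -0.718, 0.0], [0.001, -0.001, -1.0]]
contact_force: [-1.8, -2.1, 6.3]
opening: 0.0307
grasp_force: 60.4
```

Call:
{"api": "send_path", "payload": {"ticks": [{"trans": [0,0,0.02]},{},{}]}}

```text
clock: 6.75
tool_pos: [0.4651, 0.1657, 0.06]
eef_rot: [[0.718, -0.696, 0.002], [-0.696, -0.718, -0.0], [0.001, -0.001, -1.0]]
contact_force: [-4.1, -2.7, 18.8]
opening: 0.031
grasp_force: 61.5
```

Call:
{"api": "send_path", "payload": {"ticks": [{"trans": [0,0,-0.03]},{}]}}

```text
clock: 7.0
tool_pos: [0.4643, 0.1657, 0.0602]
eef_rot: [[0.717, -0.697, 0.0], [-0.697, -0.717, 0.0], [-0.0, -0.0, -1.0]]
contact_force: [-0.4, 0.7, -1.8]
opening: 0.0308
grasp_force: 60.0
```

Call:
{"api": "send_path", "payload": {"ticks": [{},{},{},{},{}], "jaw": 0.085}}

```text
clock: 7.62
tool_pos: [0.4644, 0.1657, 0.0603]
eef_rot: [[0.717, -0.697, -0.0], [-0.697, -0.717, -0.0], [0.0, 0.0, -1.0]]
contact_force: [-1.3, -0.0, 0.5]
opening: 0.0855
grasp_force: 0.0
```

Call:
{"api": "send_path", "payload": {"ticks": [{"trans": [0,0,-0.1]},{"trans": [0,0,-0.3]},{"trans": [0,0,-0.4]},{"trans": [0,0,-0.4]},{"trans": [0,0,-0.3]},{}]}}

```text
clock: 8.38
tool_pos: [0.4657, 0.1665, 0.2137]
eef_rot: [[0.718, -0.696, 0.006], [-0.696, -0.718, 0.004], [0.001, -0.007, -1.0]]
contact_force: [-0.3, 0.6, -0.2]
opening: 0.0852
grasp_force: 0.0
```

Call:
{"api": "send_path", "payload": {"ticks": [{"trans": [0.4,0.02,0]},{"trans": [0.4,0.02,0]},{"trans": [0.4,0.02,0]},{"trans": [0.4,0.02,0]},{"trans": [0.4,0.03,0]},{"r": [0,0,9]},{"r": [0,0,9]},{"r": [0,0,9]},{"r": [0,0,9]},{}]}}

```text
clock: 9.62
tool_pos: [0.5996, 0.0183, 0.2094]
eef_rot: [[0.172, -0.985, -0.002], [-0.985, -0.172, -0.0], [-0.0, 0.002, -1.0]]
contact_force: [0.5, -0.4, 0.9]
opening: 0.0851
grasp_force: 0.0
```

Call:
{"api": "send_path", "payload": {"ticks": [{}]}}

```text
clock: 9.75
tool_pos: [0.5999, 0.0184, 0.2098]
eef_rot: [[0.173, -0.985, -0.001], [-0.985, -0.173, -0.0], [-0.0, 0.001, -1.0]]
contact_force: [-0.7, -0.4, -0.0]
opening: 0.0849
grasp_force: 0.0
```

Run:
```python
from h import *
I=cams.camera_info('wrist'); np.save('w3.npy',I,allow_pickle=True)
im=cams.snapshot('wrist'); cv2.imwrite('pics/w3full.png',im)
t=cv2.resize(cams.snapshot('top')[210:330,240:360],(240,240))
c=np.zeros((600,800,3),np.uint8); c[:500]=cv2.resize(im,(800,500),interpolation=cv2.INTER_CUBIC); c[360:600,:240]=t
cv2.imwrite('pics/w3.png',c)
```

```text
(no output)
```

View pics/w3.png

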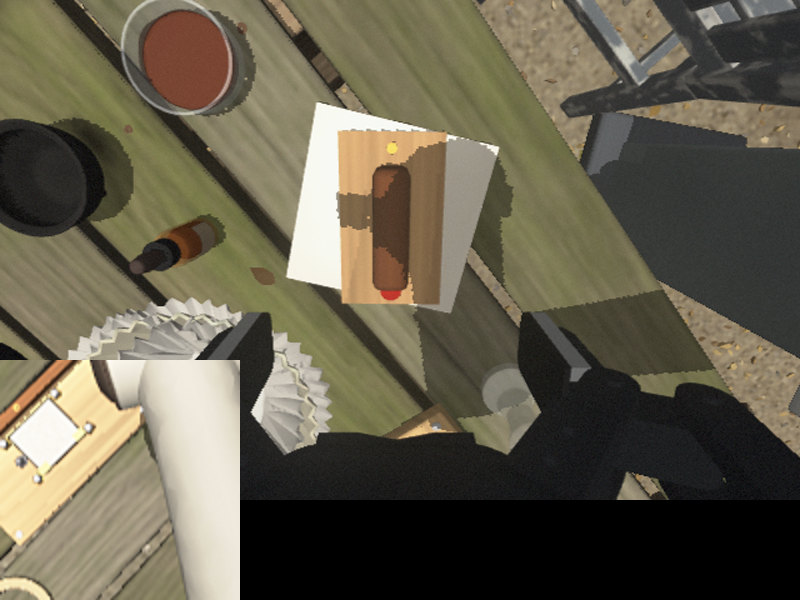

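The block lies square in the wrist view (800-px picture). Its plate corners are (337,131), (447,131), (439,304) and (341,303), and its rail spans x 373–410. The muller stands on the table near (508,390).

Run:
```python
from h import *
I=np.load('w3.npy',allow_pickle=True).item()
px=(np.array([(337,131),(447,131),(439,304),(341,303)])+.5)/1.25-.5
x=fit(I,[[40,-68,38],[-40,-68,38],[-40,68,38],[40,68,38]],px,[.6,.02,.17])
for u in [373,411]: print(at(I,(u+.5)/1.25-.5,225/1.25,.07))
s=readout.state(); R=s['eef_rot']; print(R.T@(np.array([*x[:2],.05])-s['tool_pos']), np.degrees(np.arctan2(-R[1,1],-R[0,1])))
```

```text
[0.60361448 0.0171173 ] 9.239269860128143
[[0.1, -0.6], [-0.4, 0.5], [0.1, 0.1], [0.3, 0.0]]
[0.61644278 0.01469615 0.07      ]
[0.59034594 0.01013641 0.07      ]
[ 0.0019451  -0.00337461  0.16007556] 9.91867513234226
```

To row units: -0.0034 m is -0.034, 0.002 m is 0.02.

Call:
{"api": "send_path", "payload": {"ticks": [{"trans": [0.02,-0.034,0.4],"r": [0,0,0.5]},{"trans": [0,0,0.4]},{"trans": [0,0,0.4]},{"trans": [0,0,0.3]},{"trans": [0,0,0.15]},{},{}]}}

```text
clock: 10.72
tool_pos: [0.605, 0.0173, 0.0467]
eef_rot: [[0.163, -0.987, 0.003], [-0.987, -0.163, 0.0], [0.0, -0.003, -1.0]]
contact_force: [-0.2, 0.2, -0.7]
opening: 0.0849
grasp_force: 0.0
```

Call:
{"api": "send_path", "payload": {"ticks": [{},{},{},{},{},{}], "jaw": 0.0}}

```text
clock: 11.48
tool_pos: [0.6039, 0.0171, 0.0458]
eef_rot: [[0.163, -0.987, 0.0], [-0.987, -0.163, -0.0], [0.0, -0.0, -1.0]]
contact_force: [-1.5, 0.3, 6.4]
opening: 0.0252
grasp_force: 60.2
```

To row units: -0.04 m is -0.4, -0.03 m is -0.3.

Call:
{"api": "send_path", "payload": {"ticks": [{"trans": [0,0,-0.2]},{"trans": [0,0,-0.3]},{"trans": [0,0,-0.4]},{"trans": [0,0,-0.3]},{"r": [0,0,-9.15]},{"r": [0,0,-9.15]},{"r": [0,0,-9.15]},{"r": [0,0,-9.15]},{}]}}

```text
clock: 12.6
tool_pos: [0.6032, 0.017, 0.1638]
eef_rot: [[0.717, -0.697, -0.002], [-0.697, -0.717, 0.0], [-0.002, 0.002, -1.0]]
contact_force: [-0.2, -0.9, -3.5]
opening: 0.0251
grasp_force: 59.5
```

Call:
{"api": "send_path", "payload": {"ticks": [{"trans": [-0.4,-0.195,0]},{"trans": [-0.4,-0.195,0]},{"trans": [-0.4,-0.195,0]},{"trans": [-0.4,-0.195,0]},{"trans": [-0.4,-0.195,0]},{"trans": [-0.4,-0.195,0]},{"trans": [-0.4,-0.195,0]},{},{}]}}

```text
clock: 13.72
tool_pos: [0.4972, 0.3095, 0.1646]
eef_rot: [[0.718, -0.696, -0.001], [-0.696, -0.718, -0.001], [-0.0, 0.002, -1.0]]
contact_force: [-0.5, -0.1, -2.6]
opening: 0.0252
grasp_force: 59.7
```

Run:
```python
from h import *
I=cams.camera_info('wrist'); np.save('w4.npy',I,allow_pickle=True); s=readout.state(); print(s['tool_pos'],s['eef_rot'])
im=cams.snapshot('wrist'); cv2.imwrite('pics/w4full.png',im)
cv2.imwrite('pics/w4.png',cv2.resize(im[:,160:480],None,fx=1.5,fy=1.5,interpolation=cv2.INTER_CUBIC))
```

```text
[0.49717717 0.30953546 0.16455176] [[ 7.17677920e-01 -6.96374051e-01 -1.25855243e-03]
 [-6.96375165e-01 -7.17677197e-01 -1.03508232e-03]
 [-1.82429913e-04  1.61928038e-03 -9.99998672e-01]]
```

View pics/w4.png

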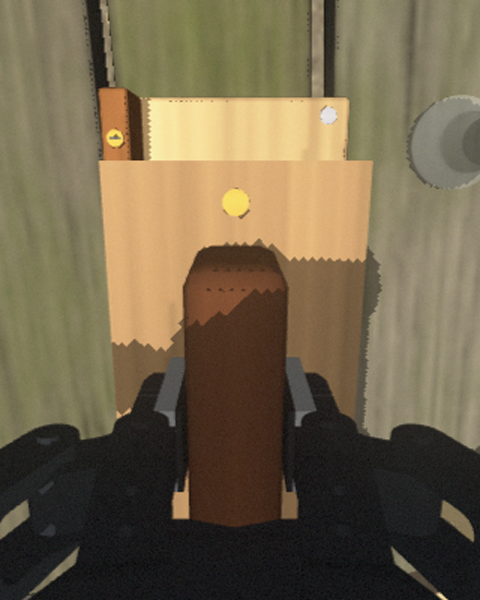

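The block hangs straight in the grip. Its plate end corners are (99,160) and (373,160), the bed's corner is (349,98), and the fence end is at (100–130,88).

Run:
```python
from h import *
I=np.load('w4.npy',allow_pickle=True).item(); s=readout.state(); R=s['eef_rot'];p=s['tool_pos']
full=lambda a:(np.array(a,float)+.5)/1.5-.5+[160,0]
px=full([(99,160),(373,160)])
# unknown: block origin offset in tool frame (x,y,z); block x=-tool y, block y=-tool x, block z=-tool z
def W(o): return np.array([p+R@(np.array(o)+[.068,-sx*.04,-.028]) for sx in (1,-1)])
r=least_squares(lambda o:(proj(I,W(o))-px).ravel(),[0,0,.035]); print('offset tool',r.x,r.cost)
B=np.array([.4925,.328]);a=np.radians(46);c,n=np.cos(a),np.sin(a);Rb=np.array([[c,-n],[n,c]])
print('block origin in bed', Rb.T@((p+R@r.x)[:2]-B))
for q,z in [((349,98),.018),((151,98),.018),((100,88),.056),((127,88),.056),((115,138),.056)]:
    w=at(I,*full(q),z); print(q,(Rb.T@(w[:2]-B)*1e3).round(1))
```

```text
offset tool [-0.00047499  0.00042284  0.03621418] 0.00031443694963523766
block origin in bed [-0.01060126 -0.01626453]
(349, 98) [ -72.8 -116.7]
(151, 98) [  34.8 -117. ]
(100, 88) [  52.6 -117.2]
(127, 88) [  40.  -117.1]
(115, 138) [ 47.1 -94.8]
```

Call:
{"api": "send_path", "payload": {"ticks": [{"trans": [0,0,0.3]},{"trans": [0,0,0.3]},{"trans": [0,0,0.15]},{"trans": [0,0,0.1]},{},{}]}}

```text
clock: 14.52
tool_pos: [0.4983, 0.3104, 0.0814]
eef_rot: [[0.719, -0.695, 0.002], [-0.695, -0.719, 0.001], [0.0, -0.002, -1.0]]
contact_force: [-0.2, -1.2, -3.2]
opening: 0.0251
grasp_force: 59.6
```

Call:
{"api": "send_path", "payload": {"ticks": [{"trans": [0,-0.03,0]},{"trans": [0,-0.03,0]},{"trans": [0,-0.02,0]},{},{}]}}

```text
clock: 15.15
tool_pos: [0.5031, 0.3156, 0.0802]
eef_rot: [[0.719, -0.695, -0.0], [-0.695, -0.719, -0.0], [-0.0, 0.0, -1.0]]
contact_force: [1.3, 0.0, -2.5]
opening: 0.0254
grasp_force: 59.6
```

Call:
{"api": "send_path", "payload": {"ticks": [{"trans": [0,-0.015,0.01]},{},{}]}}

```text
clock: 15.52
tool_pos: [0.5042, 0.3167, 0.0793]
eef_rot: [[0.719, -0.695, -0.0], [-0.695, -0.719, -0.0], [-0.0, 0.0, -1.0]]
contact_force: [-0.1, 0.2, -2.4]
opening: 0.0251
grasp_force: 59.6
```

Call:
{"api": "send_path", "payload": {"ticks": [{"trans": [0,-0.015,0.01]},{},{}]}}

```text
clock: 15.9
tool_pos: [0.5046, 0.3171, 0.078]
eef_rot: [[0.719, -0.695, -0.002], [-0.695, -0.719, -0.002], [-0.0, 0.002, -1.0]]
contact_force: [-2.3, -2.7, -2.3]
opening: 0.0253
grasp_force: 59.7
```

To row units: -0.001 m is -0.01, 0.001 m is 0.01.

Call:
{"api": "send_path", "payload": {"ticks": [{"trans": [0,-0.01,0.01]},{},{}]}}

```text
clock: 16.27
tool_pos: [0.5047, 0.3171, 0.0768]
eef_rot: [[0.719, -0.695, -0.003], [-0.695, -0.719, -0.003], [-0.0, 0.004, -1.0]]
contact_force: [-2.9, -4.3, -1.1]
opening: 0.0252
grasp_force: 59.9
```

Call:
{"api": "send_path", "payload": {"ticks": [{"trans": [0,0,0.01]},{},{}]}}

```text
clock: 16.65
tool_pos: [0.5048, 0.3171, 0.0758]
eef_rot: [[0.719, -0.695, -0.003], [-0.695, -0.719, -0.003], [-0.0, 0.004, -1.0]]
contact_force: [-4.2, -3.7, -1.2]
opening: 0.025
grasp_force: 60.0
```

```bash
python3 -c "
from h import *
print(readout.state()['torque'])"
```

```text
[-1.0757394   1.0416361   0.19042256]
```

To row units: 0.001 m is 0.01.

Call:
{"api": "send_path", "payload": {"ticks": [{"trans": [0,0,0.01]},{},{}]}}

```text
clock: 17.02
tool_pos: [0.5048, 0.317, 0.0754]
eef_rot: [[0.719, -0.695, -0.003], [-0.695, -0.719, -0.003], [0.0, 0.004, -1.0]]
contact_force: [-4.1, -4.1, 1.5]
opening: 0.0252
grasp_force: 60.2
```

Call:
{"api": "send_path", "payload": {"ticks": [{"trans": [-0.02,0,0]},{},{"trans": [-0.02,0,0]},{},{"trans": [-0.02,0,0]},{}]}}

```text
clock: 17.77
tool_pos: [0.5014, 0.3204, 0.0756]
eef_rot: [[0.719, -0.695, -0.002], [-0.695, -0.719, -0.004], [0.002, 0.004, -1.0]]
contact_force: [-1.2, -7.4, 1.7]
opening: 0.0249
grasp_force: 60.3
```

Call:
{"api": "send_path", "payload": {"ticks": [{"trans": [-0.02,0,0]},{},{"trans": [-0.02,0,0]},{},{"trans": [-0.02,0,0.005]},{}]}}

```text
clock: 18.52
tool_pos: [0.4971, 0.3245, 0.0752]
eef_rot: [[0.719, -0.695, -0.002], [-0.695, -0.719, -0.004], [0.002, 0.004, -1.0]]
contact_force: [-1.6, -7.2, 1.4]
opening: 0.0255
grasp_force: 60.4
```

Call:
{"api": "send_path", "payload": {"ticks": [{"trans": [-0.015,0,0]},{},{"trans": [-0.015,0,0.005]},{},{}]}}

```text
clock: 19.15
tool_pos: [0.4943, 0.3271, 0.0737]
eef_rot: [[0.718, -0.696, -0.003], [-0.696, -0.718, -0.004], [0.001, 0.004, -1.0]]
contact_force: [-1.5, -4.9, -2.7]
opening: 0.0251
grasp_force: 59.9
```

To row units: -0.0015 m is -0.015, 0.0015 m is 0.015.

Call:
{"api": "send_path", "payload": {"ticks": [{"trans": [-0.015,0,0]},{},{"trans": [0,0,0.015]},{},{}]}}

```text
clock: 19.77
tool_pos: [0.493, 0.3284, 0.0723]
eef_rot: [[0.718, -0.696, -0.003], [-0.696, -0.718, -0.003], [0.0, 0.004, -1.0]]
contact_force: [-3.0, -3.6, -1.7]
opening: 0.0249
grasp_force: 60.0
```

Call:
{"api": "send_path", "payload": {"ticks": [{"trans": [0,0,0.015]},{},{"trans": [0,0,0.015]},{},{}]}}

```text
clock: 20.4
tool_pos: [0.4929, 0.3285, 0.0693]
eef_rot: [[0.719, -0.696, -0.003], [-0.696, -0.719, -0.003], [-0.0, 0.004, -1.0]]
contact_force: [-3.4, -5.4, -1.8]
opening: 0.0255
grasp_force: 60.1
```

To row units: 0.002 m is 0.02.

Call:
{"api": "send_path", "payload": {"ticks": [{"trans": [0,0,0.02]},{},{"trans": [0,0,0.02]},{},{}]}}

```text
clock: 21.02
tool_pos: [0.4928, 0.3285, 0.0652]
eef_rot: [[0.719, -0.696, -0.003], [-0.696, -0.719, -0.003], [-0.0, 0.004, -1.0]]
contact_force: [-3.9, -4.5, -1.3]
opening: 0.0248
grasp_force: 60.0
```

Call:
{"api": "send_path", "payload": {"ticks": [{"trans": [0,0,0.02]},{},{"trans": [0,0,0.02]},{},{}]}}

```text
clock: 21.65
tool_pos: [0.4928, 0.3285, 0.0626]
eef_rot: [[0.719, -0.695, -0.003], [-0.695, -0.719, -0.003], [0.0, 0.004, -1.0]]
contact_force: [-6.3, -5.0, 5.3]
opening: 0.0252
grasp_force: 60.7
```

To row units: 0.002 m is 0.02.

Call:
{"api": "send_path", "payload": {"ticks": [{"trans": [0,0,0.02]},{},{"trans": [0,0,0.02]},{},{}]}}

```text
clock: 22.28
tool_pos: [0.4928, 0.3285, 0.0592]
eef_rot: [[0.719, -0.695, -0.003], [-0.695, -0.719, -0.003], [0.0, 0.004, -1.0]]
contact_force: [-7.5, -4.9, 8.9]
opening: 0.0249
grasp_force: 61.2
```

Call:
{"api": "send_path", "payload": {"ticks": [{"trans": [0,0,0.02]},{},{},{}]}}

```text
clock: 22.78
tool_pos: [0.4928, 0.3285, 0.0589]
eef_rot: [[0.719, -0.695, -0.002], [-0.695, -0.719, -0.003], [0.001, 0.004, -1.0]]
contact_force: [-10.9, -6.7, 17.5]
opening: 0.0253
grasp_force: 62.3
```

Call:
{"api": "send_path", "payload": {"ticks": [{"trans": [0,0,0.01]},{},{},{}]}}

```text
clock: 23.28
tool_pos: [0.4928, 0.3285, 0.0589]
eef_rot: [[0.719, -0.695, -0.002], [-0.695, -0.719, -0.003], [0.001, 0.003, -1.0]]
contact_force: [-12.2, -7.9, 21.8]
opening: 0.0251
grasp_force: 63.0
```

Run:
```python
from h import *
w=cams.snapshot('wrist'); b=cams.snapshot('scene')
b=cv2.resize(b[130:280,180:460],None,fx=2.8,fy=2.8,interpolation=cv2.INTER_CUBIC)[:,:784]
c=np.zeros((600,800,3),np.uint8); h=min(420,b.shape[0]); c[:h,:b.shape[1]]=b[:h]; w2=cv2.resize(w,(288,180)); c[420:,:288]=w2
cv2.imwrite('pics/f.png',c); print(readout.state()['torque'])
```

```text
[-2.20027674  3.61074249  0.11998437]
```

View pics/f.png

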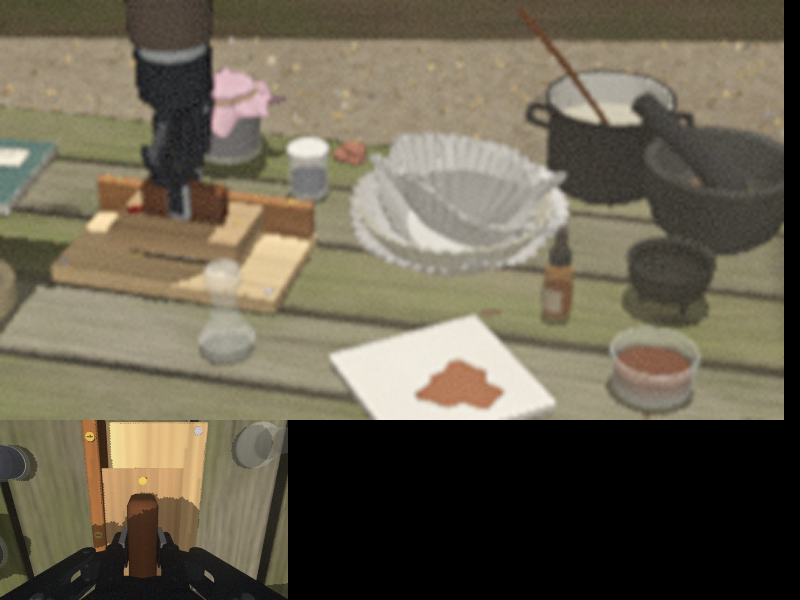

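The final picture shows the block seated flat against the fence at (205,225). The muller stands upright on the table at (227,320), and the dropper, dish and jar are where they were.

```bash
python3 -c "
from bench import manip, cams, job, readout
print(job.hand_in())"
```

```text
the job is handed in; nothing more can be done
None
```

I handed the job in at about 23 s with the block still gripped, its pin in the slot, pressed down at about 22 N square against the fence; the muller stands on the table and the dropper, dish and jar weren't moved, though no verdict was returned.

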